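# Discard the open vial through the flap of the glass-waste box

## Task

Throw the open vial (the one without a cap) into the yellow glass-waste box: push it down through the sprung flap in the red lid, let it drop inside, and take the hand out so that the flap swings shut behind it. Leave the white-capped vial that stands near it where it is.

Things in the scene. Friction and masses are not known exactly. Their poses are not given: they have to be found in the camera images.
- open_vial_mid (a point): Centre (half-way up) of the open vial to discard: a loose clear glass vial with a small label on one side, an open flared neck and no cap, 26 mm in diameter, 44 mm tall, about 17 g, standing upright on the table. z axis along the vial, up.
- capped_vial_mid (a point): Centre (half-way up) of the bystander: a loose glass vial with a white cap (dark in the middle of its top), 23 mm in diameter, 48 mm tall, standing upright on the table at least 85 mm from the open vial. Must stay as it is.
- mouth (a point): Centre of the opening in the red lid of the yellow glass-waste box (fixed, 118 x 188 mm, hollow, inner floor 4 mm above the table), level with the lid's top, 126 mm above the table. Opening: 60 mm along this point's x, 130 mm along y (fingers that close along y have most room); z up. Empty below the flap: a vial let go with its bottom 50 mm below the lid's top drops free.
- flap (a joint): Angle of the aluminium flap that fills the opening, 3 mm below the lid's top: 0 = shut, level; grows to 1.55 rad as it is pushed down into the box. Hinged along the opening's +x edge (far from the robot), 57 mm to its free edge, which has a dark stripe along it. The spring takes about 2 N at the middle, more than the vial's weight, and shuts the flap by itself in under a second.
Not all that is in view belongs to the job. Of the things that look like the part that bears mouth, the larger one is meant. What is shaped like the part that bears open_vial_mid but blue is not meant.

How it is judged:
By the outcome, as a careful person would: the job done as asked, in the order asked, and still so for the second after the job is handed in, with the robot touching nothing.
It also fails if it takes over 38 s, if anything falls off the work surface, if the arm or the gripper's body presses on something with over 40 N, if the wrist force passes 120 N, or if a joint passes its speed limit or range.

## Robot

A 7-joint arm with a two-finger parallel gripper is mounted at the origin on a cart in front of the work surface, level with it; the furniture and walls round the work are solid. World frame = base frame: x ahead of the robot, y to its left, z up, the work surface at z = 0. Lengths are in m, angles in degrees, forces in N, time in s.
With the tool pointing down it reaches from about 0.425 to 0.875 m from the base axis. Payload 4.7 kg.
Tool frame: the origin (TCP) lies at the very end of the fingers, on their centre line; the grasp point (between the pads) lies 19 mm behind it; z points along the fingers, y is the direction in which the jaws open and shut (so a half turn about z gives the same grasp; the last joint's range is limited). The gripper opens to 87 mm and grips with 3 to 60 N. Pads are 19 mm wide; open, the fingers measure 117 mm over their backs; the gripper's body (75 mm by 190 mm) begins 51 mm behind the grasp point.
Start: joints at [-76.14, 18.392, -4.016, 83.108, 1.295, 78.541, -3.26], TCP at [0.147, 0.633, 0.223] pointing down, gripper open.
Joint ranges: [-163.93, 163.93], [-17.29, 119.83], [-79.2, 71.16], [3.27, 140.29], [-89.18, 269.18], [5.43, 117.66], [-154.24, 154.24]. Speed limits (degrees/s): [147.25, 147.25, 180, 180, 180, 180, 180].

## Interface

Orientations are given as [roll, pitch, yaw] about the fixed x, y, z axes, in that order (R = Rz(yaw) Ry(pitch) Rx(roll)).
In Python, from cell import sensors, imaging, ticket gives the robot as it stands.
- The arm moves only by the tool carry_out, never from a script. Its argument "plan" is a list of rows, each an object of numbers: "fingers": the closure, from -1 (fully open) to 1 (shut); "dx", "dy", "dz": the shift along the tool's x, y, z normalised to -1 to 1, where 1 is 0.03 m; "rx", "ry", "rz": the turn, a rotation vector about the tool's x, y, z normalised to -1 to 1, where 1 is 10 degrees. A call has 1 to 12 rows; each row shifts and turns the commanded pose from where the row before left it, along the tool's axes as they then stand; what a row does not reach is not made up. A row lasts 1/8 s, in which the tool goes at most 62.5 mm and 10.7 degrees, less where a joint would pass 70% of its speed; a pose out of reach is approached as far as the arm can. A call with a number of a shift or a turn outside -1 to 1 is refused whole. A call with a gripper value outside its range is refused whole. The fingers move at their own pace and stop on an object; "force" is the grip in N (left out, the last holds). Time passes only in rows, so rows that do not move let the fingers close. It gives the time, the measured TCP pose, the force and the opening at its end, in the units of the state.
- sensors.get_obs(): the state, without advancing time (a new reading comes with each control period).
- imaging.read_camera(name): name is "side" or "top" or "wrist"; returns a dict with "color" (400x640x3 uint8, red, green, blue), "mtx" (3x3 intrinsics, pixels), "extrinsics" (4x4, takes a point from world to camera coordinates); the wrist camera has in their place "tool_from_camera" (4x4, takes a point from camera to tool coordinates, whose origin is the TCP and whose axes are the flange's). Camera axes: x right, y down, z forward; pixel columns grow to the right and rows downward; lengths in m; the calibration is good to about 2 mm. A picture is of the moment at which its call begins: read the wrist's pose just before it. There is no depth.
- ticket.sign_off(): hands the job in, once; it reports no verdict.
The state is a dict: "time_s": time; "qpos": joint angles; "joint_velocities": joint speeds; "effort": joint torques, N m; "tool_pos": TCP position; "tool_rot": TCP orientation; "force": force on the tool from outside, world axes, zero at the start; "wrist_torque": the same for the moment, N m; "grip_width": finger opening in m.
Only numpy, scipy, OpenCV 4.12 (cv2) and the standard library are available. Lean on these libraries where they do the work, as an engineer would, in place of code of your own. Each camera call takes 0.05 s, during which the arm holds its last target.

## Working session

There is one attempt and no reset: what is moved stays moved. The work goes in short steps, Python scripts to look and compute and a tool call to move; the robot and the scene stay as the last step left them, time stands still between calls to the robot, and variables do not carry over. Pictures are saved under pics/ and viewed, and the job is handed in when it is done.

Besides the shell and the picture viewer there is one more tool, called after "Call:" by a JSON object that holds its "api" and its "payload". carry_out: Moves the arm, as the interface text tells. Scaled input: -1 to 1 covers 0.03 m each way for a shift and 10 degrees each way for a turn. Its arguments: {"type":"object","properties":{"plan":{"type":"array"},"force":{"type":"number"}},"required":["plan"]}

```bash
ls; mkdir -p pics; python3 - <<'E'
from cell import sensors, imaging
import cv2,numpy as np
print(sensors.get_obs())
for n in ["side","top","wrist"]:
    d=imaging.read_camera(n); cv2.imwrite(f"pics/{n}0.png",d["color"][:,:,::-1])
    np.savez(f"{n}0.npz",**d)
    print(n,d["mtx"].round(1).tolist(), np.round(d.get("extrinsics",d.get("tool_from_camera")),4).tolist())
E
```

```text
pics
{'time_s': 0.0, 'qpos': array([-76.14107439,  18.43968653,  -4.015561  ,  83.1736891 ,
         1.29663112,  78.54092578,  -3.26099863]), 'joint_velocities': array([ 0.0748503 ,  0.05493126, -0.0002254 ,  0.00540947,  0.0414947 ,
        0.00865692, -0.0214213 ]), 'effort': array([ 5.13352497e-04, -4.91285312e+01, -4.03651586e-01, -3.12528241e+01,
       -6.38721278e-02,  4.38306481e-02,  1.87451633e-04]), 'tool_pos': array([0.14671865, 0.6326651 , 0.22146505]), 'tool_rot': array([-1.79891032e+02,  7.28680737e-03,  1.66950159e+02]), 'force': array([-0.18351187,  0.77664577, -0.11427114]), 'wrist_torque': array([-0.04046084,  0.02996622, -0.01959518]), 'grip_width': 0.08708078660547923}
side [[435.7, 0.0, 316.3], [0.0, 435.7, 204.3], [0.0, 0.0, 1.0]] [[0.9209, -0.3892, -0.0221, -0.4596], [-0.2379, -0.5161, -0.8229, 0.2092], [0.3088, 0.7631, -0.5678, 0.9033], [0.0, 0.0, 0.0, 1.0]]
top [[520.1, 0.0, 315.3], [0.0, 520.1, 203.6], [0.0, 0.0, 1.0]] [[0.0275, -0.9996, 0.0119, -0.0553], [-0.9802, -0.0293, -0.1958, 0.5256], [0.1961, -0.0063, -0.9806, 1.0692], [0.0, 0.0, 0.0, 1.0]]
wrist [[283.9, 0.0, 319.6], [0.0, 283.9, 200.3], [0.0, 0.0, 1.0]] [[0.0004, -0.9661, -0.2582, 0.0687], [1.0, 0.0002, 0.0009, 0.0007], [-0.0009, -0.2582, 0.9661, -0.1618], [0.0, 0.0, 0.0, 1.0]]
```

View pics/side0.png

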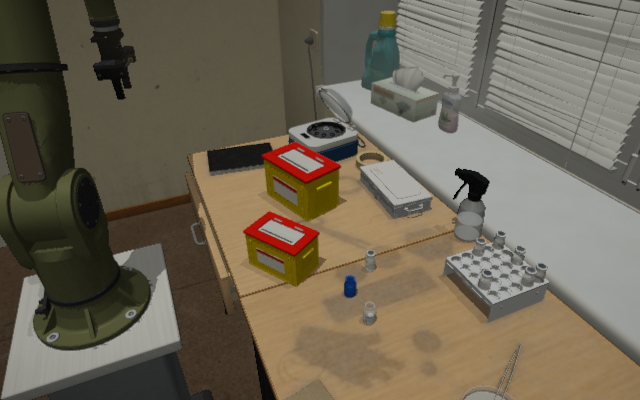

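View pics/top0.png

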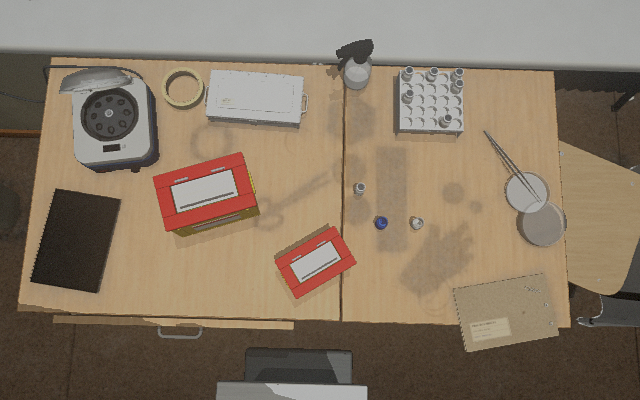

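View pics/wrist0.png

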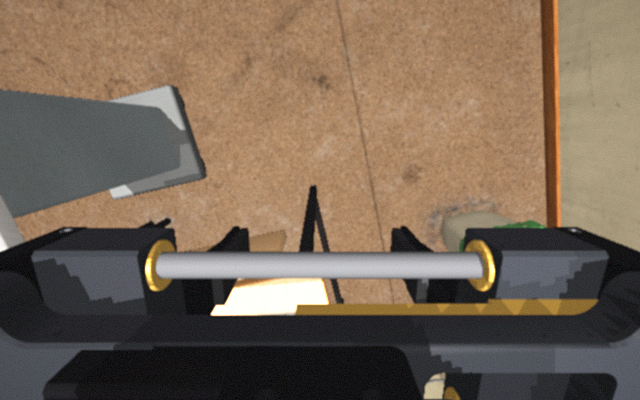

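```bash
python3 - <<'E'
import cv2,numpy as np
t=cv2.imread("pics/top0.png");s=cv2.imread("pics/side0.png")
a=cv2.resize(t[160:260,330:450],None,fx=4,fy=4,interpolation=cv2.INTER_CUBIC)
b=cv2.resize(s[235:335,330:410],None,fx=4,fy=4,interpolation=cv2.INTER_CUBIC)
cv2.imwrite("pics/z1.png",np.hstack([a[:400],b[:400]]))
cv2.imwrite("pics/z2.png",cv2.resize(t[140:310,140:370],None,fx=3,fy=3,interpolation=cv2.INTER_CUBIC))
E
```

```text
(no output)
```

View pics/z1.png

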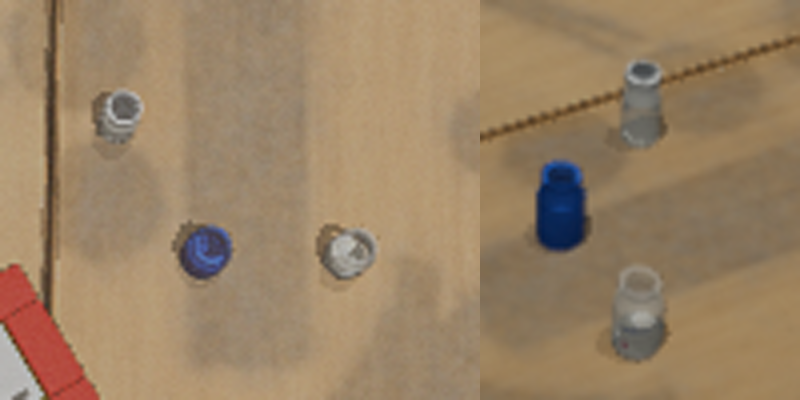

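View pics/z2.png

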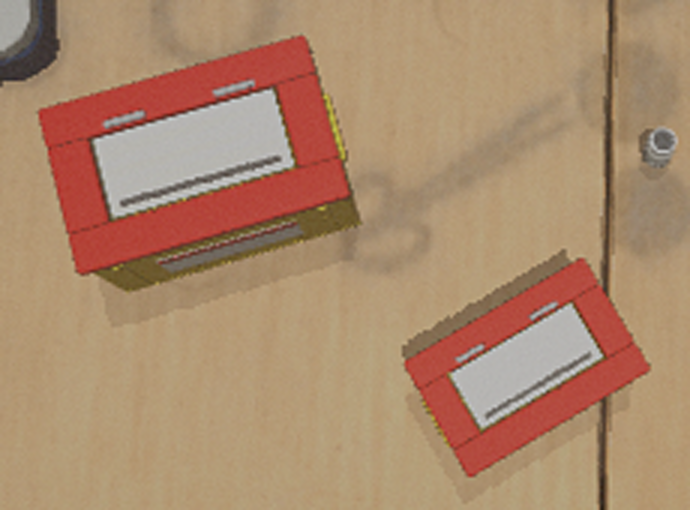

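```bash
cat > h.py <<'E'
import numpy as np,cv2
D={n:dict(np.load(f"{n}0.npz")) for n in ("side","top")}
def plane(n,uv,z):
    d=D[n];E=d["extrinsics"];R=E[:3,:3];c=-R.T@E[:3,3]
    r=R.T@np.linalg.inv(d["mtx"])@np.array([*uv,1.]);return c+r*(z-c[2])/r[2]
def tri(a,b):
    P=[D[n]["mtx"]@D[n]["extrinsics"][:3] for n in("top","side")]
    x=cv2.triangulatePoints(P[0],P[1],np.array(a,float),np.array(b,float))[:,0];return x[:3]/x[3]
def proj(n,p):
    d=D[n];q=d["mtx"]@(d["extrinsics"]@np.append(p,1))[:3];return q[:2]/q[2]
E
python3 - <<'E'
from h import *
# vial tops: top crop px/4+(330,160), side crop (x-480)/4+330, y/4+235
for n,t,s in [("open",(357,243),(640,280)),("cap",(124,105),(643,72)),("blue",(210,246),(561,172))]:
    a=(330+t[0]/4,160+t[1]/4); b=(330+(s[0]-480)/4,235+s[1]/4)
    print(n,a,b,tri(a,b),plane("top",a,.044 if n!="cap" else .048),plane("side",b,.044 if n!="cap" else .048))
c=D["top"]["color"]
hsv=cv2.cvtColor(c,cv2.COLOR_RGB2HSV)
m=((hsv[...,1]<50)&(hsv[...,2]>150)).astype(np.uint8); m[:140]=0; m[240:]=0; m[:,:160]=0; m[:,260:]=0
cs,_=cv2.findContours(m,cv2.RETR_EXTERNAL,cv2.CHAIN_APPROX_NONE)
for k in cs:
    if cv2.contourArea(k)>200:
        r=cv2.minAreaRect(k); bp=cv2.boxPoints(r); print(r)
        W=np.array([plane("top",p,.123) for p in bp]); print(W.round(4),W.mean(0))
        for i in range(4): e=W[(i+1)%4]-W[i]; print(np.linalg.norm(e),np.degrees(np.arctan2(e[1],e[0])))
# red lid outline
m=((((hsv[...,0]<8)|(hsv[...,0]>172))&(hsv[...,1]>140)&(hsv[...,2]>120))).astype(np.uint8); m[:,270:]=0
cs,_=cv2.findContours(m,cv2.RETR_EXTERNAL,cv2.CHAIN_APPROX_NONE); k=max(cs,key=cv2.contourArea)
W=np.array([plane("top",p,.126)[:2] for p in k[:,0]],np.float32); print("lid",cv2.minAreaRect(W))
E
```

```text
open (419.25, 220.75) (370.0, 305.0) [ 0.49787285 -0.26613985  0.04404696] [ 0.4974067  -0.26598763  0.044     ] [ 0.49861983 -0.26617194  0.044     ]
cap (361.0, 186.25) (370.75, 253.0) [ 0.56955753 -0.13880674  0.04788097] [ 0.56927255 -0.13870997  0.048     ] [ 0.56988529 -0.13894069  0.048     ]
blue (382.5, 221.5) (350.25, 278.0) [ 0.49448474 -0.18662625  0.04513064] [ 0.49342021 -0.18638843  0.044     ] [ 0.49692811 -0.18576475  0.044     ]
((203.867919921875, 190.5377197265625), (26.785308837890625, 62.911136627197266), 74.05460357666016)
[[0.5396 0.2555 0.123 ]
 [0.5795 0.1355 0.123 ]
 [0.5262 0.1174 0.123 ]
 [0.4872 0.2364 0.123 ]] [0.53313851 0.18618385 0.123     ]
0.1264441117868227 -71.62849503155269
0.05622397567565417 -161.30004395243628
0.12522689319416566 108.16575812700428
0.05579463421674615 19.95347944835417
lid ((0.5320749282836914, 0.18544161319732666), (0.11712028086185455, 0.18693742156028748), 18.37696647644043)
```

Call:
{"api": "carry_out", "payload": {"plan": [{"fingers": -1,"dx": -0.5,"dy": -0.44},{"dx": -1,"dy": -0.88},{"dx": -1,"dy": -0.88},{"dx": -1,"dy": -0.88},{"dx": -1,"dy": -0.88},{"dx": -1,"dy": -0.88},{"dx": -1,"dy": -0.88},{"dx": -1,"dy": -0.88},{"dx": -1,"dy": -0.88},{"dx": -1,"dy": -0.88},{"dx": -1,"dy": -0.88},{"dx": -1,"dy": -0.88}]}}

```text
validation failed for argument at $.pl...
```

Call:
{"api": "carry_out", "payload": {"plan": [{"fingers": -1,"dx": -0.5,"dy": -0.44,"dz": 0,"rx": 0,"ry": 0,"rz": 0}]}}

```text
time_s: 0.28
tool_pos: [0.1572, 0.6169, 0.2218]
tool_rot: [-179.9, -0.0, 167.1]
force: [0.1, -0.0, -0.5]
grip_width: 0.0871
```

Call:
{"api": "carry_out", "payload": {"plan": [{"fingers": -1,"dx": -1,"dy": -0.88,"dz": 0,"rx": 0,"ry": 0,"rz": 0},{"fingers": -1,"dx": -1,"dy": -0.88,"dz": 0,"rx": 0,"ry": 0,"rz": 0},{"fingers": -1,"dx": -1,"dy": -0.88,"dz": 0,"rx": 0,"ry": 0,"rz": 0},{"fingers": -1,"dx": -1,"dy": -0.88,"dz": 0,"rx": 0,"ry": 0,"rz": 0},{"fingers": -1,"dx": -1,"dy": -0.88,"dz": 0,"rx": 0,"ry": 0,"rz": 0},{"fingers": -1,"dx": -1,"dy": -0.88,"dz": 0,"rx": 0,"ry": 0,"rz": 0},{"fingers": -1,"dx": -1,"dy": -0.88,"dz": 0,"rx": 0,"ry": 0,"rz": 0},{"fingers": -1,"dx": -1,"dy": -0.88,"dz": 0,"rx": 0,"ry": 0,"rz": 0},{"fingers": -1,"dx": -1,"dy": -0.88,"dz": 0,"rx": 0,"ry": 0,"rz": 0},{"fingers": -1,"dx": -1,"dy": -0.88,"dz": 0,"rx": 0,"ry": 0,"rz": 0},{"fingers": -1,"dx": -1,"dy": -0.88,"dz": 0,"rx": 0,"ry": 0,"rz": 0},{"fingers": -1,"dx": -1,"dy": -0.88,"dz": 0,"rx": 0,"ry": 0,"rz": 0}]}}

```text
time_s: 1.78
tool_pos: [0.4381, 0.2243, 0.2226]
tool_rot: [180.0, -0.0, 166.9]
force: [0.7, -0.1, -0.1]
grip_width: 0.0872
```

Call:
{"api": "carry_out", "payload": {"plan": [{"fingers": -1,"dx": -0.5,"dy": -1,"dz": 0,"rx": 0,"ry": 0,"rz": 0},{"fingers": -1,"dx": -0.5,"dy": -1,"dz": 0,"rx": 0,"ry": 0,"rz": 0},{"fingers": -1,"dx": -0.5,"dy": -1,"dz": 0,"rx": 0,"ry": 0,"rz": 0},{"fingers": -1,"dx": -0.5,"dy": -1,"dz": 0,"rx": 0,"ry": 0,"rz": 0},{"fingers": -1,"dx": -0.5,"dy": -1,"dz": 0,"rx": 0,"ry": 0,"rz": 0},{"fingers": -1,"dx": -0.5,"dy": -1,"dz": 0,"rx": 0,"ry": 0,"rz": 0},{"fingers": -1,"dx": -0.5,"dy": -1,"dz": 0,"rx": 0,"ry": 0,"rz": 0},{"fingers": -1,"dx": -0.5,"dy": -1,"dz": 0,"rx": 0,"ry": 0,"rz": 0},{"fingers": -1,"dx": -0.5,"dy": -1,"dz": 0,"rx": 0,"ry": 0,"rz": 0},{"fingers": -1,"dx": -0.4,"dy": -1,"dz": 0,"rx": 0,"ry": 0,"rz": 0},{"fingers": -1,"dx": -0.4,"dy": -1,"dz": 0,"rx": 0,"ry": 0,"rz": 0},{"fingers": -1,"dx": -0.3,"dy": -1,"dz": 0,"rx": 0,"ry": 0,"rz": 0}]}}

```text
time_s: 3.28
tool_pos: [0.5189, -0.1636, 0.2224]
tool_rot: [179.9, -0.0, 166.9]
force: [0.0, -0.3, 0.2]
grip_width: 0.0869
```

Call:
{"api": "carry_out", "payload": {"plan": [{"fingers": -1,"dx": 0,"dy": -0.87,"dz": 0,"rx": 0,"ry": 0,"rz": 0},{"fingers": -1,"dx": 0,"dy": -0.87,"dz": 0,"rx": 0,"ry": 0,"rz": 0},{"fingers": -1,"dx": -0.1,"dy": -0.87,"dz": 0,"rx": 0,"ry": 0,"rz": 0},{"fingers": -1,"dx": 0,"dy": -0.85,"dz": 0,"rx": 0,"ry": 0,"rz": 0},{"fingers": -1,"dx": 0,"dy": 0,"dz": 0,"rx": 0,"ry": 0,"rz": 0.85},{"fingers": -1,"dx": 0,"dy": 0,"dz": 0,"rx": 0,"ry": 0,"rz": 0.85},{"fingers": -1,"dx": 0,"dy": 0,"dz": 0.5,"rx": 0,"ry": 0,"rz": 0},{"fingers": -1,"dx": 0,"dy": 0,"dz": 0,"rx": 0,"ry": 0,"rz": 0}]}}

```text
time_s: 4.28
tool_pos: [0.4979, -0.263, 0.2058]
tool_rot: [180.0, -0.2, 150.1]
force: [0.2, -0.1, -0.3]
grip_width: 0.0871
```

```bash
python3 - <<'E'
from cell import sensors, imaging
import cv2,numpy as np
o=sensors.get_obs();print(o["tool_pos"],o["tool_rot"],o["qpos"])
d=imaging.read_camera("wrist"); cv2.imwrite(f"pics/w1.png",d["color"][:,:,::-1])
from scipy.spatial.transform import Rotation as Ro
R=Ro.from_euler("xyz",o["tool_rot"],degrees=True).as_matrix()
T=d["tool_from_camera"]
for p in [(.498,-.266,.044),(.498,-.266,0),(.494,-.187,.044)]:
    q=T[:3,:3].T@(R.T@(np.array(p)-o["tool_pos"])-T[:3,3]); q=d["mtx"]@q; print(p,q[:2]/q[2])
d=imaging.read_camera("side"); cv2.imwrite(f"pics/s1.png",d["color"][:,:,::-1])
E
```

```text
[ 0.4978635  -0.26301223  0.20575079] [179.99792267  -0.18120163 150.05376138] [-17.83928187  10.67197128  48.64001766  98.45520516  -8.28299049
  74.78257502  92.5719423 ]
(0.498, -0.266, 0.044) [316.1935281  187.62005667]
(0.498, -0.266, 0) [316.54606683 180.54200031]
(0.494, -0.187, 0.044) [375.02069891 150.40930746]
```

View pics/w1.png

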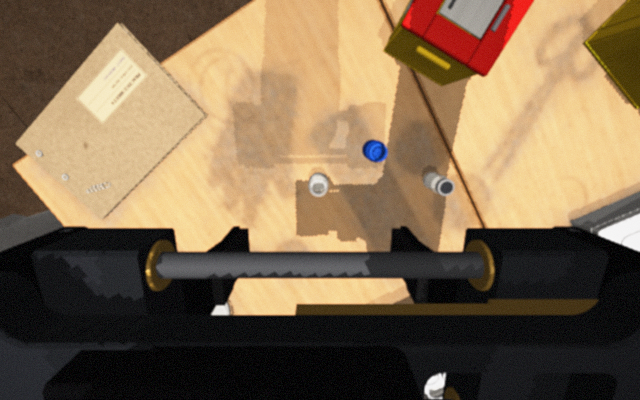

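Call:
{"api": "carry_out", "payload": {"plan": [{"fingers": -1,"dx": 0,"dy": -0.09,"dz": 0.9,"rx": 0,"ry": 0,"rz": 0},{"fingers": -1,"dx": 0,"dy": 0,"dz": 0.9,"rx": 0,"ry": 0,"rz": 0},{"fingers": -1,"dx": 0,"dy": 0,"dz": 0.9,"rx": 0,"ry": 0,"rz": 0},{"fingers": -1,"dx": 0,"dy": 0,"dz": 0.8,"rx": 0,"ry": 0,"rz": 0},{"fingers": -1,"dx": 0,"dy": 0,"dz": 0.3,"rx": 0,"ry": 0,"rz": 0},{"fingers": -1,"dx": 0,"dy": 0,"dz": 0,"rx": 0,"ry": 0,"rz": 0}]}}

```text
time_s: 5.12
tool_pos: [0.498, -0.2657, 0.0935]
tool_rot: [-180.0, -0.0, 150.0]
force: [-0.4, -0.1, 0.6]
grip_width: 0.0868
```

```bash
python3 - <<'E'
from cell import sensors, imaging
import cv2,numpy as np
o=sensors.get_obs();print(o["tool_pos"],o["tool_rot"],o["qpos"])
d=imaging.read_camera("wrist"); cv2.imwrite(f"pics/w2.png",d["color"][:,:,::-1])
from scipy.spatial.transform import Rotation as Ro
R=Ro.from_euler("xyz",o["tool_rot"],degrees=True).as_matrix()
T=d["tool_from_camera"]
for p in [(.498,-.266,.044),(.498,-.266,0),(.494,-.187,.044)]:
    q=T[:3,:3].T@(R.T@(np.array(p)-o["tool_pos"])-T[:3,3]); q=d["mtx"]@q; print(p,q[:2]/q[2])
d=imaging.read_camera("side"); cv2.imwrite(f"pics/s1.png",d["color"][:,:,::-1])
E
```

```text
[ 0.49804304 -0.26572507  0.09352438] [-1.79985856e+02 -2.50952861e-02  1.49976127e+02] [-14.64487601  17.7435669   46.77906806 105.6817552  -14.45087372
  62.74109713  97.45240634]
(0.498, -0.266, 0.044) [317.58147205 215.93914504]
(0.498, -0.266, 0) [317.86905835 201.26815594]
(0.494, -0.187, 0.044) [406.81339211 160.88736202]
```

View pics/w2.png

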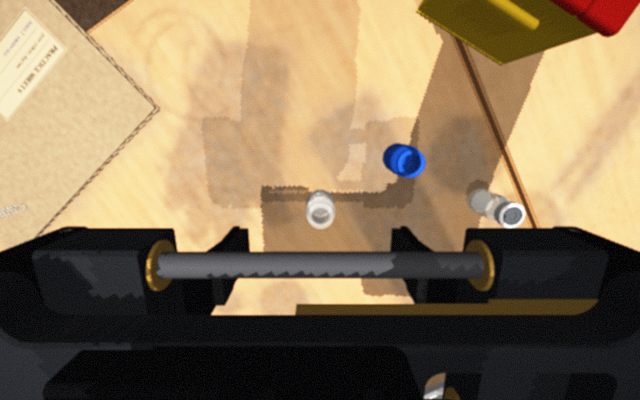

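The open vial's rim is at about (320,214), within 3 px of the prediction, and it lies between the fingers. The blue vial at (404,160) and the capped one at (500,208) are clear of them. Next I descend and grip.

Call:
{"api": "carry_out", "payload": {"plan": [{"fingers": -1,"dx": 0,"dy": 0,"dz": 0.8,"rx": 0,"ry": 0,"rz": 0},{"fingers": -1,"dx": 0,"dy": 0,"dz": 0.8,"rx": 0,"ry": 0,"rz": 0},{"fingers": -1,"dx": 0,"dy": 0,"dz": 0.8,"rx": 0,"ry": 0,"rz": 0},{"fingers": -1,"dx": 0,"dy": 0,"dz": 0.5,"rx": 0,"ry": 0,"rz": 0},{"fingers": -1,"dx": 0,"dy": 0,"dz": 0,"rx": 0,"ry": 0,"rz": 0},{"fingers": -1,"dx": 0,"dy": 0,"dz": 0,"rx": 0,"ry": 0,"rz": 0}]}}

```text
time_s: 5.98
tool_pos: [0.4989, -0.2662, 0.0076]
tool_rot: [180.0, 0.1, 149.9]
force: [0.5, 0.4, 0.2]
grip_width: 0.0869
```

Call:
{"api": "carry_out", "payload": {"plan": [{"fingers": 0,"dx": 0,"dy": 0,"dz": 0,"rx": 0,"ry": 0,"rz": 0},{"fingers": 0.3,"dx": 0,"dy": 0,"dz": 0,"rx": 0,"ry": 0,"rz": 0},{"fingers": 1,"dx": 0,"dy": 0,"dz": 0,"rx": 0,"ry": 0,"rz": 0},{"fingers": 1,"dx": 0,"dy": 0,"dz": 0,"rx": 0,"ry": 0,"rz": 0},{"fingers": 1,"dx": 0,"dy": 0,"dz": 0,"rx": 0,"ry": 0,"rz": 0},{"fingers": 1,"dx": 0,"dy": 0,"dz": 0,"rx": 0,"ry": 0,"rz": 0}], "force": 12}}

```text
time_s: 6.72
tool_pos: [0.4981, -0.2657, 0.0065]
tool_rot: [180.0, 0.0, 149.9]
force: [-0.1, 0.7, 0.3]
grip_width: 0.0348
```

Call:
{"api": "carry_out", "payload": {"plan": [{"fingers": 1,"dx": 0,"dy": 0,"dz": 0,"rx": 0,"ry": 0,"rz": 0},{"fingers": 1,"dx": 0,"dy": 0,"dz": 0,"rx": 0,"ry": 0,"rz": 0},{"fingers": 1,"dx": 0,"dy": 0,"dz": 0,"rx": 0,"ry": 0,"rz": 0},{"fingers": 1,"dx": 0,"dy": 0,"dz": 0,"rx": 0,"ry": 0,"rz": 0}]}}

```text
time_s: 7.22
tool_pos: [0.4981, -0.2657, 0.0065]
tool_rot: [180.0, -0.0, 149.9]
force: [0.2, -0.4, 0.0]
grip_width: 0.0251
```

Call:
{"api": "carry_out", "payload": {"plan": [{"fingers": 1,"dx": 0,"dy": 0,"dz": -0.4,"rx": 0,"ry": 0,"rz": 0},{"fingers": 1,"dx": 0,"dy": 0,"dz": -0.8,"rx": 0,"ry": 0,"rz": 0},{"fingers": 1,"dx": 0,"dy": 0,"dz": -1,"rx": 0,"ry": 0,"rz": 0},{"fingers": 1,"dx": 0,"dy": 0,"dz": -1,"rx": 0,"ry": 0,"rz": 0},{"fingers": 1,"dx": 0,"dy": 0,"dz": -1,"rx": 0,"ry": 0,"rz": 0},{"fingers": 1,"dx": 0,"dy": 0,"dz": -1,"rx": 0,"ry": 0,"rz": 0},{"fingers": 1,"dx": 0,"dy": 0,"dz": -0.8,"rx": 0,"ry": 0,"rz": 0},{"fingers": 1,"dx": 0,"dy": 0,"dz": 0,"rx": 0,"ry": 0,"rz": 0}]}}

```text
time_s: 8.22
tool_pos: [0.4993, -0.2666, 0.1891]
tool_rot: [179.9, 0.3, 149.9]
force: [0.3, 0.1, -1.1]
grip_width: 0.0253
```

```bash
python3 - <<'E'
from cell import sensors, imaging
import cv2,numpy as np
o=sensors.get_obs();print(o["tool_pos"],o["tool_rot"],o["qpos"],o["grip_width"])
d=imaging.read_camera("side")["color"][:,:,::-1]
cv2.imwrite("pics/s3.png",cv2.resize(d[120:320,240:480],None,fx=3,fy=3,interpolation=cv2.INTER_CUBIC))
E
```

```text
[ 0.49926736 -0.26661523  0.18910582] [179.91068252   0.25819336 149.93214994] [-17.73281736  11.62069142  49.12731854  99.72234123  -9.28345782
  72.57026633  93.50211196] 0.025259205194175058
```

View pics/s3.png

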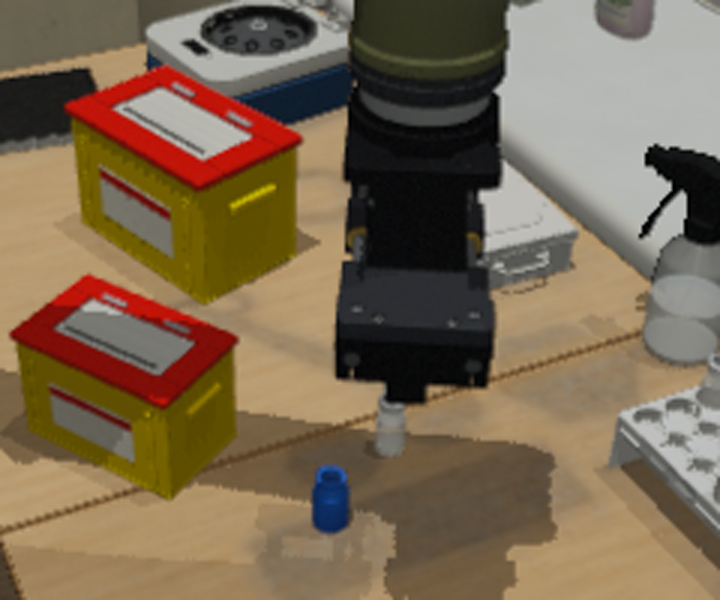

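Call:
{"api": "carry_out", "payload": {"plan": [{"fingers": 1,"dx": 0.22,"dy": 0.45,"dz": 0,"rx": 0,"ry": 0,"rz": 0},{"fingers": 1,"dx": 0.43,"dy": 0.9,"dz": 0,"rx": 0,"ry": 0,"rz": 0},{"fingers": 1,"dx": 0.43,"dy": 0.9,"dz": 0,"rx": 0,"ry": 0,"rz": 0},{"fingers": 1,"dx": 0.43,"dy": 0.9,"dz": 0,"rx": 0,"ry": 0,"rz": 0},{"fingers": 1,"dx": 0.43,"dy": 0.9,"dz": 0,"rx": 0,"ry": 0,"rz": 0},{"fingers": 1,"dx": 0.43,"dy": 0.9,"dz": 0,"rx": 0,"ry": 0,"rz": 0},{"fingers": 1,"dx": 0.43,"dy": 0.9,"dz": 0,"rx": 0,"ry": 0,"rz": 0},{"fingers": 1,"dx": 0.43,"dy": 0.9,"dz": 0,"rx": 0,"ry": 0,"rz": 0},{"fingers": 1,"dx": 0.43,"dy": 0.9,"dz": 0,"rx": 0,"ry": 0,"rz": 0},{"fingers": 1,"dx": 0.43,"dy": 0.9,"dz": 0,"rx": 0,"ry": 0,"rz": 0},{"fingers": 1,"dx": 0.43,"dy": 0.9,"dz": 0,"rx": 0,"ry": 0,"rz": 0},{"fingers": 1,"dx": 0.22,"dy": 0.45,"dz": 0,"rx": 0,"ry": 0,"rz": 0}]}}

```text
time_s: 9.78
tool_pos: [0.5226, 0.0653, 0.1855]
tool_rot: [-179.9, -0.1, 150.1]
force: [-0.4, -0.1, 0.1]
grip_width: 0.0244
```

```bash
python3 - <<'E'
from cell import sensors
o=sensors.get_obs();print(o["tool_pos"],o["tool_rot"],o["qpos"],o["grip_width"])
E
```

```text
[0.52263323 0.06526462 0.18545042] [-1.79929468e+02 -9.42852173e-02  1.50143605e+02] [-42.33470281   4.71759534  34.24735759 104.53066648  -2.79686309
  71.70511405  52.84996655] 0.024420199242142237
```

Call:
{"api": "carry_out", "payload": {"plan": [{"fingers": 1,"dx": 0.43,"dy": 0.91,"dz": 0,"rx": 0,"ry": 0,"rz": 0},{"fingers": 1,"dx": 0.43,"dy": 0.91,"dz": 0,"rx": 0,"ry": 0,"rz": 0},{"fingers": 1,"dx": 0.43,"dy": 0.91,"dz": 0,"rx": 0,"ry": 0,"rz": 0},{"fingers": 1,"dx": 0.43,"dy": 0.91,"dz": 0,"rx": 0,"ry": 0,"rz": 0},{"fingers": 1,"dx": 0,"dy": 0,"dz": 0,"rx": 0,"ry": 0,"rz": -0.97},{"fingers": 1,"dx": 0,"dy": 0,"dz": 0,"rx": 0,"ry": 0,"rz": -0.97},{"fingers": 1,"dx": 0,"dy": 0,"dz": 0,"rx": 0,"ry": 0,"rz": -0.97},{"fingers": 1,"dx": 0,"dy": 0,"dz": 0,"rx": 0,"ry": 0,"rz": -0.97},{"fingers": 1,"dx": 0,"dy": 0,"dz": 0,"rx": 0,"ry": 0,"rz": -0.96},{"fingers": 1,"dx": 0,"dy": 0,"dz": 0,"rx": 0,"ry": 0,"rz": 0}]}}

```text
time_s: 11.02
tool_pos: [0.5333, 0.1825, 0.186]
tool_rot: [-180.0, -0.1, -161.8]
force: [0.2, -0.2, -0.7]
grip_width: 0.0249
```

```bash
python3 - <<'E'
from cell import sensors, imaging
import cv2,numpy as np
o=sensors.get_obs();print(o["tool_pos"],o["tool_rot"],o["qpos"],o["grip_width"])
d=imaging.read_camera("wrist"); cv2.imwrite(f"pics/w4.png",d["color"][:,:,::-1])
s=imaging.read_camera("side")["color"][:,:,::-1]
cv2.imwrite("pics/s4.png",cv2.resize(s[80:320,200:440],None,fx=2.5,fy=2.5,interpolation=cv2.INTER_CUBIC))
from scipy.spatial.transform import Rotation as Ro
R=Ro.from_euler("xyz",o["tool_rot"],degrees=True).as_matrix();T=d["tool_from_camera"]
a=np.radians(18.4);ex=np.array([np.cos(a),np.sin(a),0]);ey=np.array([-np.sin(a),np.cos(a),0]);c=np.array([.5326,.1858,.126])
for i in(-1,1):
  for j in (-1,1):
    p=c+i*.03*ex+j*.065*ey
    q=T[:3,:3].T@(R.T@(p-o["tool_pos"])-T[:3,3]); q=d["mtx"]@q; print(i,j,q[:2]/q[2])
E
```

```text
[0.53333419 0.18247177 0.18598063] [-1.79977170e+02 -6.66940868e-02 -1.61785880e+02] [-44.46668148   9.40172658  25.50106722  99.37405499  -4.21241459
  72.23842018  90.24055276] 0.02492800647090221
-1 -1 [241.70389792 175.55796378]
-1 1 [406.1709596  175.10556859]
1 -1 [246.92164993 245.75898515]
1 1 [400.80085036 245.3755459 ]
```

View pics/w4.png

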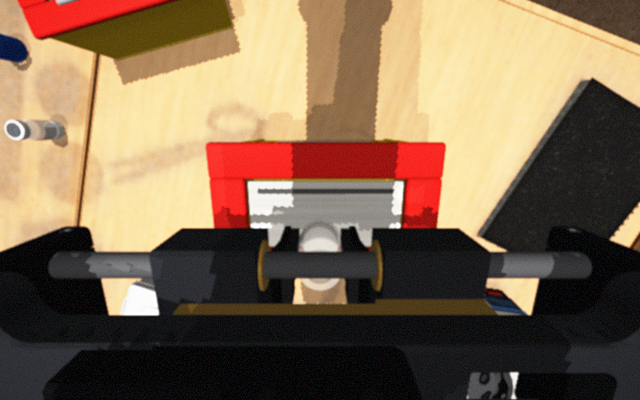

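View pics/s4.png

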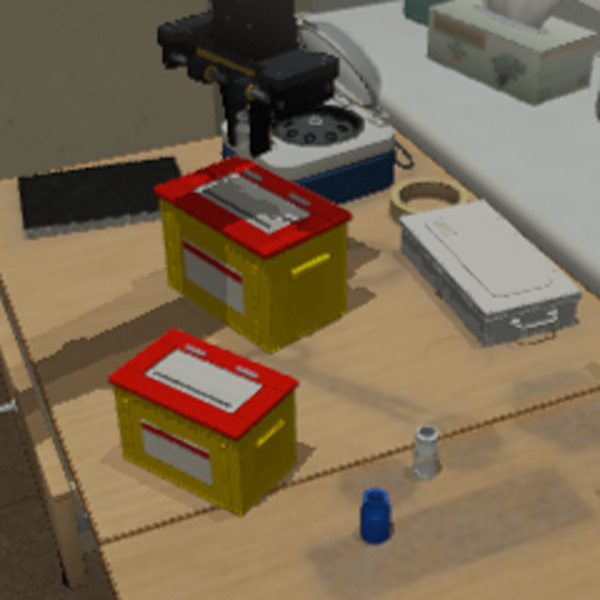

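Call:
{"api": "carry_out", "payload": {"plan": [{"fingers": 1,"dx": 0.05,"dy": 0.15,"dz": 0.5,"rx": 0,"ry": 0,"rz": 0},{"fingers": 1,"dx": 0,"dy": 0,"dz": 0.5,"rx": 0,"ry": 0,"rz": 0},{"fingers": 1,"dx": 0,"dy": 0,"dz": 0.5,"rx": 0,"ry": 0,"rz": 0},{"fingers": 1,"dx": 0,"dy": 0,"dz": 0.4,"rx": 0,"ry": 0,"rz": 0},{"fingers": 1,"dx": 0,"dy": 0,"dz": 0.4,"rx": 0,"ry": 0,"rz": 0},{"fingers": 1,"dx": 0,"dy": 0,"dz": 0,"rx": 0,"ry": 0,"rz": 0}], "force": 20}}

```text
time_s: 11.88
tool_pos: [0.53, 0.1862, 0.1165]
tool_rot: [-180.0, -0.1, -161.7]
force: [-2.1, -0.6, 1.3]
grip_width: 0.0251
```

```bash
python3 - <<'E'
from cell import sensors, imaging
import cv2,numpy as np
o=sensors.get_obs();print(o["tool_pos"],o["force"],o["grip_width"])
d=imaging.read_camera("wrist"); cv2.imwrite(f"pics/w5.png",d["color"][:,:,::-1])
E
```

```text
[0.5300237  0.18621641 0.11654982] [-2.12347521 -0.56962872  1.32347727] 0.025074534394798106
```

View pics/w5.png

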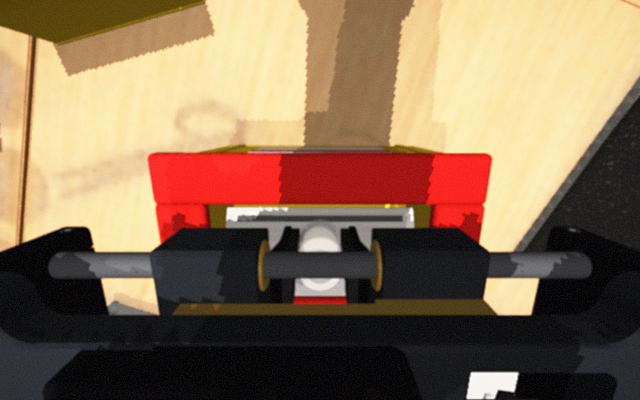

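Call:
{"api": "carry_out", "payload": {"plan": [{"fingers": 1,"dx": 0,"dy": 0,"dz": 0.4,"rx": 0,"ry": 0,"rz": 0},{"fingers": 1,"dx": 0,"dy": 0,"dz": 0.5,"rx": 0,"ry": 0,"rz": 0},{"fingers": 1,"dx": 0,"dy": 0,"dz": 0.5,"rx": 0,"ry": 0,"rz": 0},{"fingers": 1,"dx": 0,"dy": 0,"dz": 0,"rx": 0,"ry": 0,"rz": 0}]}}

```text
time_s: 12.42
tool_pos: [0.5287, 0.1859, 0.0729]
tool_rot: [-180.0, -0.3, -161.7]
force: [-2.8, -0.6, -2.3]
grip_width: 0.0248
```

```bash
python3 - <<'E'
from cell import sensors, imaging
import cv2,numpy as np
o=sensors.get_obs();print(o["tool_pos"],o["force"],o["grip_width"])
d=imaging.read_camera("wrist"); cv2.imwrite(f"pics/w6.png",d["color"][:,:,::-1])
E
```

```text
[0.52865651 0.18588924 0.07286716] [-2.82750292 -0.59822398 -2.32015382] 0.024787156620547465
```

View pics/w6.png

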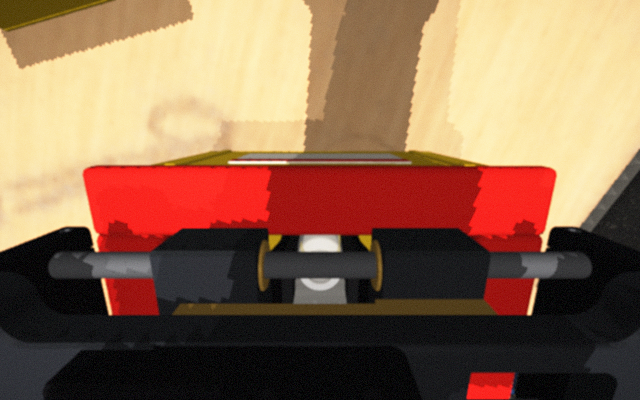

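Call:
{"api": "carry_out", "payload": {"plan": [{"fingers": -0.4,"dx": 0,"dy": 0,"dz": 0,"rx": 0,"ry": 0,"rz": 0},{"fingers": -0.4,"dx": 0,"dy": 0,"dz": 0,"rx": 0,"ry": 0,"rz": 0},{"fingers": -0.4,"dx": 0,"dy": 0,"dz": 0,"rx": 0,"ry": 0,"rz": 0},{"fingers": -0.4,"dx": 0,"dy": 0,"dz": 0,"rx": 0,"ry": 0,"rz": 0},{"fingers": -0.4,"dx": 0,"dy": 0,"dz": 0,"rx": 0,"ry": 0,"rz": 0},{"fingers": -0.4,"dx": 0,"dy": 0,"dz": 0,"rx": 0,"ry": 0,"rz": 0}]}}

```text
time_s: 13.22
tool_pos: [0.5311, 0.1868, 0.0757]
tool_rot: [180.0, 0.0, -161.6]
force: [-1.7, -1.2, 1.0]
grip_width: 0.0604
```

```bash
python3 - <<'E'
from cell import sensors, imaging
import cv2,numpy as np
o=sensors.get_obs();print(o["tool_pos"],o["force"],o["grip_width"])
d=imaging.read_camera("wrist"); cv2.imwrite(f"pics/w7.png",d["color"][:,:,::-1])
E
```

```text
[0.53108246 0.18684128 0.07572713] [-1.70710853 -1.16280166  1.01529475] 0.060439713801574785
```

View pics/w7.png

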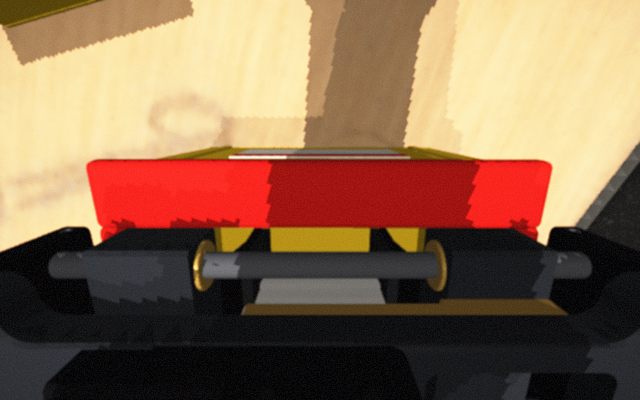

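Call:
{"api": "carry_out", "payload": {"plan": [{"fingers": -0.4,"dx": 0,"dy": 0,"dz": -0.5,"rx": 0,"ry": 0,"rz": 0},{"fingers": -0.4,"dx": 0,"dy": 0,"dz": -0.7,"rx": 0,"ry": 0,"rz": 0},{"fingers": -0.4,"dx": 0,"dy": 0,"dz": -0.7,"rx": 0,"ry": 0,"rz": 0},{"fingers": -0.4,"dx": 0,"dy": 0,"dz": -0.7,"rx": 0,"ry": 0,"rz": 0},{"fingers": -0.4,"dx": 0,"dy": 0,"dz": -1,"rx": 0,"ry": 0,"rz": 0},{"fingers": -0.4,"dx": 0,"dy": 0,"dz": -1,"rx": 0,"ry": 0,"rz": 0},{"fingers": -0.4,"dx": 0,"dy": 0,"dz": -0.5,"rx": 0,"ry": 0,"rz": 0},{"fingers": -0.4,"dx": 0,"dy": -1,"dz": 0,"rx": 0,"ry": 0,"rz": 0},{"fingers": -0.4,"dx": 0,"dy": -1,"dz": 0,"rx": 0,"ry": 0,"rz": 0},{"fingers": -0.4,"dx": 0,"dy": -1,"dz": 0,"rx": 0,"ry": 0,"rz": 0},{"fingers": -0.4,"dx": 0,"dy": -1,"dz": 0,"rx": 0,"ry": 0,"rz": 0},{"fingers": -0.4,"dx": 0,"dy": -1,"dz": 0,"rx": 0,"ry": 0,"rz": 0}]}}

```text
time_s: 14.78
tool_pos: [0.5784, 0.0434, 0.2286]
tool_rot: [-180.0, 0.0, -161.6]
force: [0.2, 0.1, 0.2]
grip_width: 0.0611
```

Call:
{"api": "carry_out", "payload": {"plan": [{"fingers": -0.4,"dx": 0,"dy": 0,"dz": 0,"rx": 0,"ry": 0,"rz": 0},{"fingers": -0.4,"dx": 0,"dy": 0,"dz": 0,"rx": 0,"ry": 0,"rz": 0},{"fingers": -0.4,"dx": 0,"dy": 0,"dz": 0,"rx": 0,"ry": 0,"rz": 0},{"fingers": -0.4,"dx": 0,"dy": 0,"dz": 0,"rx": 0,"ry": 0,"rz": 0}]}}

```text
time_s: 15.28
tool_pos: [0.578, 0.0455, 0.2285]
tool_rot: [180.0, 0.0, -161.5]
force: [-0.2, 0.9, 0.5]
grip_width: 0.0611
```

```bash
python3 - <<'E'
from cell import sensors, imaging
import cv2,numpy as np
o=sensors.get_obs();print(o["time_s"],o["tool_pos"],o["force"],o["grip_width"])
for n in ("side","wrist","top"): cv2.imwrite(f"pics/{n}8.png",imaging.read_camera(n)["color"][:,:,::-1])
a=cv2.imread("pics/side8.png"); b=cv2.imread("pics/wrist8.png")
cv2.imwrite("pics/z8.png",np.hstack([cv2.resize(a[120:320,230:430],(400,400),interpolation=cv2.INTER_CUBIC),b[:400,240:640]]))
E
```

```text
15.275 [0.57799656 0.04550921 0.22853716] [-0.16717062  0.9327601   0.49410973] 0.06108246913270141
```

View pics/z8.png

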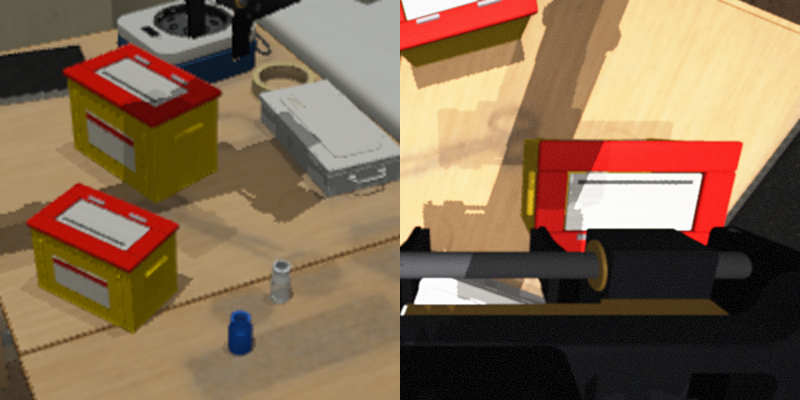

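View pics/top8.png

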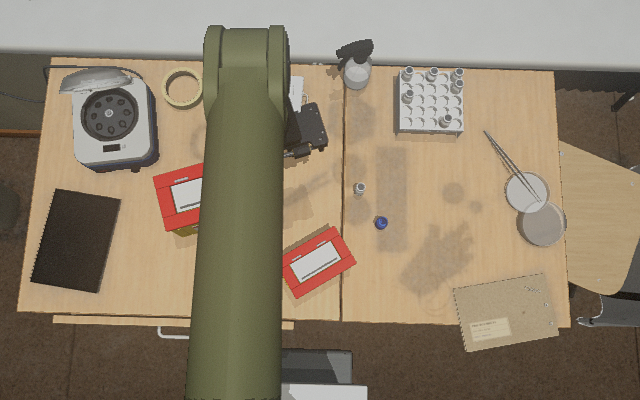

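The side and wrist views show the flap level and shut, with its dark stripe at wrist (640,182). The open vial is no longer on the table or in the hand. The top view still has the capped vial at (360,188) and the blue one at (381,223), both where they started, and the arm is touching nothing.

```bash
python3 - <<'E'
from cell import ticket
print(ticket.sign_off())
E
```

```text
the job is handed in; nothing more can be done
None
```

The open vial is in the larger yellow box. I gripped it, pushed it down through the flap until its bottom was about 55–60 mm below the lid's top, let it go and drew the hand straight out. I handed the job in at about 15.4 s.

- **Vial:** after I opened the fingers, the wrist picture showed nothing between them. The last side and top views show no open vial on the table. I did not see it lying inside the box, since the flap covers it.
- **Flap:** it looks level and shut in the last side and wrist pictures.
- **Bystanders:** the capped vial and the blue vial are at the same pixels as at the start, judged by eye.
- **Forces:** wrist force readings during the push were only about 2–4 N, and near zero at the end with the arm clear of everything.
- **Disagreement:** the opening's position in the wrist view differed by 2–3 mm from the top-camera measurement. I allowed for that before going down, and no check failed.

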